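Clear the tweezers from the tea cup and cover it

ROBOT

A 7-joint arm with a two-finger parallel gripper is mounted at the origin on the work surface. World frame = base frame: x ahead of the robot, y to its left, z up, the work surface at z = 0. Lengths are in mm, angles in rad, forces in N, time in s.
With the tool pointing down it reaches from about 350 to 900 mm from the base axis. Payload 8.1 kg.
Tool frame: the origin (TCP) lies between the finger pads, 19 mm behind the fingertips; this is the grasp point; z points along the fingers, y is the line along which they close (so a half turn about z gives the same grasp; the last joint's range is limited). The gripper opens to 92 mm and grips with 3 to 60 N. Pads are 19 mm wide; open, the fingers measure 130 mm over their backs; the gripper's body (75 mm by 190 mm) begins 47 mm behind the grasp point.
Start: joints at [-1.365, 0.434, 0.025, 1.573, -0.012, 1.134, -0.075], TCP at [189.974, 595.441, 245.542] pointing down, gripper open.
Joint ranges: [-2.62, 2.62], [-0.44, 2.09], [-1.27, 1.32], [0.08, 2.57], [-1.32, 4.46], [0.12, 2], [-2.74, 2.74]. Speed limits (rad/s): [2.22, 2.22, 3.01, 3.01, 3.14, 3.14, 3.14].

INTERFACE

Orientations are given as a rotation vector (axis times angle).
In Python, from station import manip, imaging gives the robot as it stands.
- The arm moves only by the shell command python3 -m inch 'ROWS' [FORCE]. ROWS is JSON, one flat list of numbers, 7 for each row, row after row: the gripper's target within -1 to 1 (shut at 1, half-way at 0, fully open at -1), then the shift along the tool's x, y, z in cm, then the turn, a rotation vector about the tool's x, y, z in rad. In form: [grip, x, y, z, wx, wy, wz, grip, x, y, z, wx, wy, wz, ...]. A call has 1 to 8 rows; each row is the pose to reach, as a shift and turn from the pose commanded when the call began, along the tool's axes at that moment; what a row does not reach only later rows make up. A row lasts 1/10 s, in which the tool goes at most 50 mm and 8.59 degrees, less where a joint would pass 70% of its speed; a pose out of reach is approached as far as the arm can. A call with a gripper value outside its range is refused whole. The fingers move at their own pace and stop on an object; FORCE is the grip in N (left out, the last holds). Time passes only in rows, so rows that repeat a pose let the fingers close. It gives the time, the measured TCP pose, the force, the opening and the grip force at its end, in the units of the state.
- manip.get_state(): the state, without advancing time (a new reading comes with each control period).
- imaging.get_image(name): name is "scene" or "top" or "wrist"; returns a dict with "img" (420x560x3 uint8, blue, green, red), "z_map" (420x560 float32, mm along the optical axis (not along the pixel's ray), 0 where there is no reading), "fovy" (degrees; the focal length in pixels is half the picture's height over the tangent of half this angle, whatever the lens; pixels are square), "cx", "cy" (the principal point, pixels), "world_to_cam" (4x4, takes a point from world to camera coordinates); the wrist camera has in their place "T_tool_cam" (4x4, takes a point from camera to tool coordinates, whose origin is the TCP and whose axes are the flange's). Camera axes: x right, y down, z forward; pixel columns grow to the right and rows downward; lengths in mm; the calibration is good to about 2 mm. A picture is of the moment at which its call begins: read the wrist's pose just before it.
- manip.sign_off(): hands the job in; it is judged then, once.
The state is a dict: "t": time; "joint_pos": joint angles; "joint_vel": joint speeds; "tau": joint torques, N m; "tool_pos": TCP position; "tcp_rot": TCP orientation; "force": force on the tool from outside, world axes, zero at the start; "wrist_torque": the same for the moment, N m; "opening": finger opening in mm; "gripper_force": force on a finger pad.
Only numpy, scipy, OpenCV 4.12 (cv2) and the standard library are available. Lean on these libraries where they do the work, as an engineer would, in place of code of your own. Each camera call takes 0.05 s, during which the arm holds its last target. There are 200 camera calls.

TASK

Someone left the long tweezers standing in the white tea cup under the reading lamp. Pull them out and stand them, tips down, in the large empty cell of the divided tray, then set the cup's lid on the cup so that it sits seated and level; lower the lid into place, do not drop it. Leave the cup upright where it stands, leave the vials alone and do not bump the lamp.

Things in the scene. Friction and masses are not known exactly. Their poses are not given: they have to be found in the camera images.
- lamp: Fixed clip-on reading lamp on a white steel bin 90 (x) by 140 (y) by 70 mm high. Origin on the cart under the bin's centre, z up. A dark neck rises from the bin's +x side to 301 mm and reaches over to -x to the flat head that hangs over the cup. A tool pointing straight down does not fit at the cup: tilt it 35 to 45 degrees, its back leaning to the open -x side, roughly the robot's left.
- lamp_head (a point): Centre of the flat aluminium lamp head's underside, at x = -145 mm, y = 0, 243 mm above the cart in the lamp's frame. The head measures 90 mm along the lamp's x, 130 mm along its y, 20 mm thick.
- cup: White ceramic cup without handle, loose, 0.4 kg, standing near x = -160 mm in the lamp's frame. Origin at the centre of its underside, z up. Height 95 mm, outer radius 42 mm at the rim and 40 mm at the foot, wall 4 mm, inner floor at 6 mm.
- cup_rim (a point): Centre of the cup's mouth, 95 mm above its underside.
- tweezers: Long rigid steel tweezers, loose, 60 g. Origin at the tips, z along them to the joined end, y across the 12 mm wide blades, x across both arms (6 mm at the tips, 13 half way, 8.5 at the top). They stand tips down in the cup, leaning about 35 degrees over the rim to the lamp's -x side; the top 75 mm are clear. Good grip: across y, 158 mm from the tips, tool in line with them.
- tweezers_tip (a point): The tips, at the tweezers' origin.
- tweezers_top (a point): The joined upper end, 190 mm from the tips. The centre of mass lies about 85 mm from the tips.
- lid: Loose cup lid, 0.13 kg, knob up on the cart: white disc 44 mm radius, 5 thick; under it a plug 34.5 mm radius, 5 deep, that fits inside the cup's rim (inner radius 38); on it an upright wooden knob 18 mm diameter, 35 high. Origin at the centre of the plug's underside, z up: disc at z 5 to 10 mm, knob 10 to 45. Seated, the origin is 90 mm above the cup's underside.
- caddy: Deep divided tray of white plastic, fixed, 130 (x) by 210 (y) by 95 mm high, walls and floor 4 mm. Origin at the centre of its underside, z up. A wall along y = 0 parts one large empty cell on its -y side (122 by 99 mm) from two small cells on its +y side, each with a vial.
- caddy_large_cell (a point): Centre of the floor of the large empty cell (at y = -51.5 mm in the tray's frame, 4 mm above its underside).
- vial_a: Capped plastic vial, 35 mm diameter, 105 mm tall, upright in a small cell of the tray. Bystander. Origin at the centre of its underside.
- vial_b: The like vial in the other small cell. Bystander.
- vial_c: The like vial standing on the cart. Bystander.

How it is judged (in metres and radians):
On the way, in this order (a step that is already met when the one before it is completed fails the run):
1. The tweezers are pulled clear of the cup: tips above the rim (z of tweezers_tip in the frame of cup above 0.1 m), for 0.1 s.
2. The tweezers stand tips down in the large cell, let go (x of tweezers_tip in the frame of caddy between -0.062 and 0.062 m and y of tweezers_tip in the frame of caddy between -0.102 and -0.001 m and z of tweezers_tip in the frame of caddy below 0.03 m and z of tweezers_top in the frame of caddy above 0.07 m and contact force between the fingers and tweezers below 0.05 N and linear speed of tweezers below 0.05 m/s), for 0.2 s.
3. The lid is seated level on the cup (horizontal distance between lid and cup_rim below 0.006 m and z of lid in the frame of cup between 0.085 and 0.093 m and angle between lid's own z axis and vertical below 0.06 rad), for 0.2 s.
At the end, for the whole second after the job is handed in: Tweezers at rest in the large cell, tips under 30 mm and joined end over 70 mm above the tray's underside; lid within 6 mm of the cup's axis, origin 85 to 93 mm above the cup's underside, level to 0.06 rad; cup upright (0.05 rad), within 30 mm of its start; all still (all of step 3 and x of tweezers_tip in the frame of caddy between -0.062 and 0.062 m and y of tweezers_tip in the frame of caddy between -0.102 and -0.001 m and z of tweezers_tip in the frame of caddy below 0.03 m and z of tweezers_top in the frame of caddy above 0.07 m and linear speed of each of tweezers, lid, cup below 0.02 m/s and distance of cup from where it was at the start of the episode below 0.03 m and angle between cup's own z axis and vertical below 0.05 rad); the robot touches nothing.
It fails at once if A vial is moved by more than 30 mm (distance of any of vial_a, vial_b, vial_c from where it was at the start of the episode above 0.03 m).
It fails at once if The cup is tipped by more than 0.35 rad (angle between cup's own z axis and vertical above 0.35 rad).
It fails at once if The lid is dropped: it moves faster than 0.4 m/s while out of the fingers (linear speed of lid above 0.4 m/s and contact force between the fingers and lid below 0.01 N).
It fails at once if The robot pushes on the lamp with more than 5 N (contact force between any of the arm, the fingers and lamp above 5 N).
It also fails if it takes over 67 s, if anything falls off the work surface, if the arm or the gripper's body presses on something with over 40 N, if the wrist force passes 120 N, or if a joint passes its speed limit or range.

## Working session

There is one attempt and no reset: what is moved stays moved. The work goes in short steps, Python scripts to look and compute and a shell command to move; the robot and the scene stay as the last step left them, time stands still between calls to the robot, and variables do not carry over. Pictures are saved under pics/ and viewed, at most 13 in all, crops included, and the job is handed in when it is done.

```bash
ls; mkdir -p pics
cat > h.py <<'E'
import numpy as np,cv2
from scipy.spatial.transform import Rotation as R
from station import manip,imaging
def grab(name):
    s=manip.get_state(); d=imaging.get_image(name)
    if name=="wrist":
        T=np.eye(4);T[:3,:3]=R.from_rotvec(s["tcp_rot"]).as_matrix();T[:3,3]=s["tool_pos"]
        d["c2w"]=T@d["T_tool_cam"]
    else: d["c2w"]=np.linalg.inv(d["world_to_cam"])
    d["f"]=210/np.tan(np.radians(d["fovy"])/2)
    return d
def pts(d):
    v,u=np.mgrid[:420,:560]; z=d["z_map"]
    P=np.stack([(u-d["cx"])/d["f"]*z,(v-d["cy"])/d["f"]*z,z],-1)
    return P@d["c2w"][:3,:3].T+d["c2w"][:3,3]
def ray(d,u,v,h):
    r=d["c2w"][:3,:3]@np.array([(u-d["cx"])/d["f"],(v-d["cy"])/d["f"],1]);o=d["c2w"][:3,3]
    return o+r*(h-o[2])/r[2]
def delta(pos,Rm):
    "rows needed: shift in cm, turn, tool axes, from measured pose"
    s=manip.get_state();R0=R.from_rotvec(s["tcp_rot"])
    return np.round(R0.inv().apply(np.array(pos)-s["tool_pos"])/10,2),np.round((R0.inv()*R.from_matrix(Rm)).as_rotvec(),3)
E
python3 - <<'E'
from h import *
print(manip.get_state())
for n in("scene","top"):
    d=grab(n);cv2.imwrite(f"pics/{n}0.png",d["img"]);np.savez(f"{n}0.npz",**{k:d[k] for k in("img","z_map","c2w","f","cx","cy")})
    print(n,d["fovy"],d["c2w"].round(2).tolist())
E
```

```text
pics
{'t': 0.0, 'joint_pos': array([-1.36460733,  0.43520433,  0.02495735,  1.57410956, -0.01163344,
        1.13398611, -0.07513457]), 'joint_vel': array([ 4.44960903e-04,  5.36004306e-04,  5.26756740e-04,  5.11711745e-04,
       -8.82114966e-04,  9.11324194e-05, -2.60605508e-03]), 'tau': array([ 1.15215862e-03, -6.67842507e+01,  9.85489525e-01, -3.14457893e+01,
       -6.04630122e-02,  4.29915916e-02,  1.34364213e-04]), 'tool_pos': array([189.82660903, 594.96464573, 244.7515209 ]), 'tcp_rot': array([-4.83260981e-01, -3.10406218e+00,  2.44474423e-03]), 'force': array([ 0.15663077, -0.17365664, -0.68030067]), 'wrist_torque': array([ 0.04350885, -0.00579398, -0.01228371]), 'gripper_force': 0.0, 'opening': 92.13570990866687}
scene 56.124355254191805 [[0.57, 0.58, -0.58, 1258.29], [0.82, -0.41, 0.39, -379.63], [-0.01, -0.7, -0.71, 990.69], [0.0, 0.0, 0.0, 1.0]]
top 51.165841519396004 [[-0.03, -0.98, 0.19, 409.1], [-1.0, 0.02, -0.02, 69.88], [0.01, -0.19, -0.98, 1207.5], [0.0, 0.0, 0.0, 1.0]]
```

View pics/scene0.png

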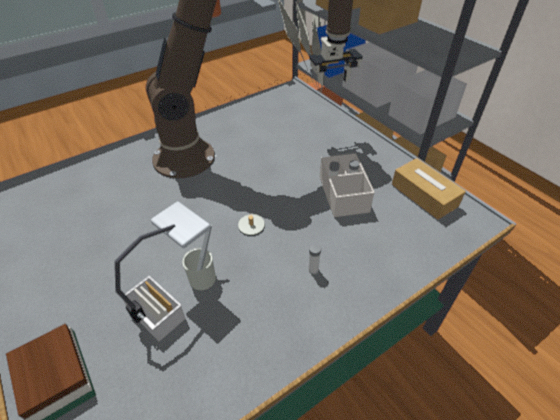

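View pics/top0.png

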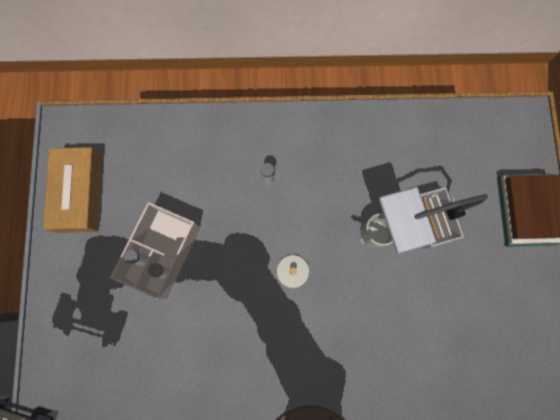

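The scene picture shows the cup at (200,270), the tweezers rising to (208,228), the lamp head at (180,223), the bin at (155,308), the lid at (251,225), the tray at (347,185) and vial_c at (315,260). In the top picture the cup is at (378,228), the head at (408,218), the lid at (293,271) and the tray at (157,250), with its large cell on the upper right (lit).

```bash
cat > m.py <<'E'
from h import *
def rect(P,u0,u1,v0,v1,z0,z1,n):
    Q=P[v0:v1,u0:u1].reshape(-1,3);Q=Q[(Q[:,2]>z0)&(Q[:,2]<z1)]
    if len(Q)<5: print(n,len(Q));return
    r=cv2.minAreaRect(Q[:,:2].astype(np.float32)); print(n,len(Q),"med",np.median(Q,0).round(1),"rect",np.round(r[0],1),np.round(r[1],1),round(r[2],1)); return Q
for n in("top","scene"):
    d=dict(np.load(f"{n}0.npz"));P=pts(d)
    print(n,"table z",np.median(P[300:320,100:120,2]) if n=="top" else np.median(P[330:350,260:280,2]), "no reading",(d["z_map"]==0).mean())
    if n=="top":
        rect(P,370,440,180,260,235,280,"head");rect(P,400,470,180,255,50,80,"bin");rect(P,105,205,195,305,85,99,"caddy")
        rect(P,350,400,200,255,80,100,"cup rim");rect(P,270,315,250,295,5,16,"lid");rect(P,255,280,155,190,90,115,"vialc");rect(P,340,400,200,260,115,225,"tweezers");rect(P,105,205,195,305,100,115,"vials")
    else:
        rect(P,145,215,198,245,235,280,"head");rect(P,180,220,245,292,88,100,"cup rim");rect(P,232,270,210,240,5,16,"lid");rect(P,315,375,150,220,88,99,"caddy")
        Q=rect(P,196,216,218,262,110,240,"tweezers")
        if Q is not None:
            for a in range(110,200,10):
                q=Q[(Q[:,2]>=a)&(Q[:,2]<a+10)]
                if len(q):print(a,len(q),np.median(q,0).round(1))
    c=d["img"]; 
d=dict(np.load("scene0.npz"));cv2.imwrite("pics/crop1.png",cv2.resize(d["img"][190:310,130:270],None,fx=5,fy=5,interpolation=cv2.INTER_CUBIC))
E
python3 m.py
```

```text
top table z 1.9815251282445843 no reading 0.003873299319727891
head 2455 med [ 561.1 -212.4  263. ] rect [ 563.9 -219.7] [130.1 103. ] 14.4
bin 745 med [ 592.4 -356.6   67.8] rect [ 599.5 -363.5] [150.7  92.2] 6.5
caddy 819 med [511.8 404.2  94.7] rect [527.8 389.9] [131.9 210.3] 65.1
cup rim 134 med [ 556.9 -177.3   93.9] rect [ 561.7 -183.4] [82.2 56.7] 13.7
lid 817 med [466.6  34.3  10.4] rect [464.5  35.3] [117.2 117.6] 87.1
vialc 148 med [726.3  95.6 105.4] rect [727.5  95.8] [31.5 33.7] 87.9
tweezers 66 med [ 535.2 -142.4  148.5] rect [ 536.6 -144.7] [11.8 44.8] 29.1
vials 350 med [492.4 409.9 110.1] rect [527.  388.7] [129.1 207.9] 64.7
scene table z 0.05646621905447091 no reading 0.007304421768707483
head 1500 med [ 575.7 -219.2  263. ] rect [ 567.8 -230.9] [131.  116.5] 14.0
cup rim 187 med [ 563.3 -197.3   93.5] rect [ 566.3 -201.6] [82.9 80.5] 33.1
lid 369 med [475.6  26.6  10.2] rect [464.1  33.5] [105.3 100.1] 58.8
caddy 446 med [523.1 390.5  93.7] rect [528.5 386.5] [132.7 216.4] 65.0
tweezers 97 med [ 541.1 -153.   131.7] rect [ 539.  -150.8] [13.8 49.7] 25.9
110 23 [ 548.6 -165.6  116.6]
120 20 [ 544.8 -158.8  124.3]
130 21 [ 540.3 -153.3  134. ]
140 21 [ 538.  -146.2  143.9]
150 8 [ 536.  -137.1  154.4]
160 4 [ 531.5 -129.4  162.4]
```

View pics/crop1.png

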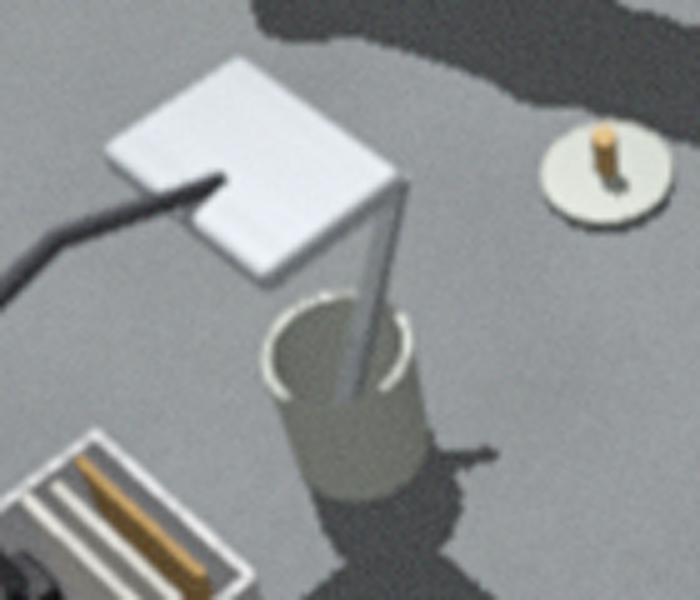

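The crop shows the rim ellipse centred near (337,365) in crop pixels and the tweezers' top at (390,185), just clear of the head's corner. The lid's knob top is at (603,130). Next I'll fit circles and the tweezers' line.

```bash
cat > m2.py <<'E'
from h import *
from scipy.optimize import least_squares
def circ(Q,r):
    f=lambda c:np.hypot(Q[:,0]-c[0],Q[:,1]-c[1])-r
    s=least_squares(f,Q[:,:2].mean(0),loss="soft_l1",f_scale=1.5);return s.x.round(1),np.abs(f(s.x)).mean().round(2),len(Q)
for n in("top","scene"):
    d=dict(np.load(f"{n}0.npz"));P=pts(d);g=d["img"];hsv=cv2.cvtColor(g,cv2.COLOR_BGR2HSV)
    u0,u1,v0,v1=(350,400,200,255) if n=="top" else (178,218,243,292)
    m=np.zeros((420,560),bool);m[v0:v1,u0:u1]=1
    q=P[m&(P[...,2]>90)&(P[...,2]<100)&(g.min(-1)>150)];print(n,"rim",circ(q,40),q.mean(0).round(1))
    u0,u1,v0,v1=(270,315,250,295) if n=="top" else (232,270,208,242)
    w=(g.min(-1)>130).astype(np.uint8);mm=np.zeros_like(w);mm[v0:v1,u0:u1]=1
    cs,_=cv2.findContours(w*mm,cv2.RETR_EXTERNAL,cv2.CHAIN_APPROX_NONE);c=max(cs,key=cv2.contourArea)[:,0]
    Q=np.array([ray(d,a,b,10) for a,b in c]);print("lid",circ(Q,44))
    k=(hsv[...,1]>90)&(hsv[...,0]<25)&(mm>0);vv,uu=np.nonzero(k);print("knob px",len(uu),P[k&(P[...,2]>38)].mean(0).round(1))
    if n=="top": hm=P[(P[...,2]>255)&(P[...,2]<268)&(g.min(-1)>140)]
    else: hm=P[(P[...,2]>257)&(P[...,2]<268)&(g.min(-1)>140)]
    print("head",[np.round(x,1) for x in cv2.minAreaRect(hm[:,:2].astype(np.float32))])
d=dict(np.load("scene0.npz"));P=pts(d)[218:262,196:216].reshape(-1,3)
Q=P[(P[:,2]>105)&(P[:,2]<170)];Q=Q[Q[:,1]>-180]
l=cv2.fitLine(Q.astype(np.float32),cv2.DIST_HUBER,0,.01,.01).ravel();print("line",l.round(3),"tilt",np.degrees(np.arccos(abs(l[2]))))
E
python3 m2.py
```

```text
top rim (array([ 564.2, -196.4]), np.float64(0.52), 18) [ 532.9 -183.3   94.8]
lid (array([466.3,  34.6]), np.float64(0.66), 92)
knob px 34 [468.1  34.6  45.4]
head [array([ 561.1, -214.5]), array([127.6,  89.2]), np.float64(14.7)]
scene rim (array([ 565.8, -200.4]), np.float64(1.12), 72) [ 558.1 -200.6   94.7]
lid (array([480.4,  16.1]), np.float64(25.98), 126)
knob px 29 [472.4  29.6  43.3]
head [array([-110.3,  805.9]), array([1155.4, 2326.7]), np.float64(8.7)]
line [-2.50000e-01  5.81000e-01  7.74000e-01  5.42981e+02 -1.54337e+02
  1.31017e+02] tilt 39.258835
```

```bash
cat >> h.py <<'E'
def Rt(t,ysign=1):
    z=-np.array(t)/np.linalg.norm(t);y=np.array([t[1],-t[0],0.]);y*=ysign/np.linalg.norm(y)
    return np.c_[np.cross(y,z),y,z]
T1=np.array([-0.25,0.581,0.774]);G1=np.array([541.5,-152.5,128])
E
python3 - <<'E'
from h import *
print(Rt(T1).round(2)); print(delta(G1+120*T1,Rt(T1)));print(imaging.get_image("wrist")["T_tool_cam"].round(2))
E
```

```text
[[-0.31  0.92  0.25]
 [ 0.71  0.4  -0.58]
 [-0.63  0.   -0.77]]
(array([-51.24, -54.79,   2.48]), array([ 0.292, -0.641,  0.821]))
[[  -0.     -0.96   -0.28   75.9 ]
 [   1.     -0.      0.     -0.31]
 [  -0.     -0.28    0.96 -138.7 ]
 [   0.      0.      0.      1.  ]]
```

```bash
python3 -m inch '[-1,-51.2,-54.8,2.5,0.292,-0.641,0.821,-1,-51.2,-54.8,2.5,0.292,-0.641,0.821,-1,-51.2,-54.8,2.5,0.292,-0.641,0.821,-1,-51.2,-54.8,2.5,0.292,-0.641,0.821,-1,-51.2,-54.8,2.5,0.292,-0.641,0.821,-1,-51.2,-54.8,2.5,0.292,-0.641,0.821,-1,-51.2,-54.8,2.5,0.292,-0.641,0.821,-1,-51.2,-54.8,2.5,0.292,-0.641,0.821]'
python3 - <<'E'
from h import *
print(delta(G1+120*T1,Rt(T1)))
E
```

```text
t: 0.95
tool_pos: [361.3, 233.9, 231.4]
tcp_rot: [1.388, 2.106, -0.496]
force: [1.4, -0.0, -0.0]
opening: 91.8
gripper_force: 0.0
(array([-26.4 ,   1.3 ,  23.05]), array([ 0.   ,  0.003, -0.001]))
```

```bash
python3 -m inch '[-1,-26.4,1.3,23.0,0,0,0,-1,-26.4,1.3,23.0,0,0,0,-1,-26.4,1.3,23.0,0,0,0,-1,-26.4,1.3,23.0,0,0,0,-1,-26.4,1.3,23.0,0,0,0,-1,-26.4,1.3,23.0,0,0,0,-1,-26.4,1.3,23.0,0,0,0,-1,-26.4,1.3,23.0,0,0,0]'
python3 - <<'E'
from h import *
print(delta(G1+120*T1,Rt(T1)))
d=grab("wrist");cv2.imwrite("pics/w1.png",d["img"]);np.savez("w1.npz",**{k:d[k] for k in("img","z_map","c2w","f","cx","cy")})
E
```

```text
t: 1.75
tool_pos: [511.3, -89.2, 221.5]
tcp_rot: [1.399, 2.102, -0.499]
force: [-1.1, 0.1, 0.3]
opening: 91.8
gripper_force: 0.0
(array([ 0.5 ,  0.27, -0.32]), array([-0.006,  0.001, -0.008]))
```

View pics/w1.png

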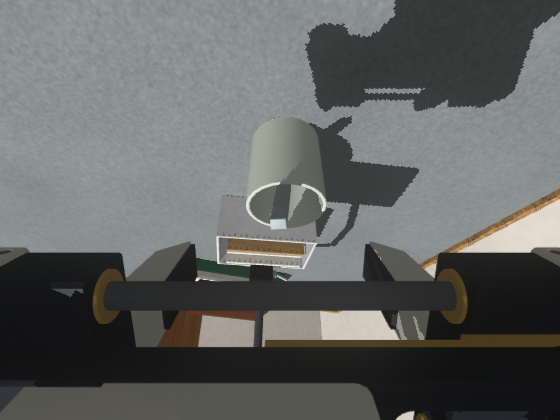

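The wrist view shows the cup mouth ellipse at about (286,203) and the tweezers inside it, running to their top end at (278,224), roughly midway between the fingers.

Run:
```python
from h import *
from m2 import circ
d=dict(np.load("w1.npz"));P=pts(d);C=np.linalg.inv(d["c2w"])
q=P[180:232,262:300].reshape(-1,3);s=manip.get_state()
Q=q[(q[:,2]>105)&(q[:,2]<175)];print(len(Q),Q.max(0).round(1))
l=cv2.fitLine(Q.astype(np.float32),cv2.DIST_HUBER,0,.01,.01).ravel();print(l.round(3))
R0=R.from_rotvec(s["tcp_rot"]).inv();L=R0.apply(Q-s["tool_pos"])
for a in range(50,150,8):
    k=(L[:,2]>a)&(L[:,2]<=a+8)
    if k.sum():print(a,k.sum(),np.r_[np.percentile(L[k,0],[5,95]),np.percentile(L[k,1],[5,95]),Q[k].mean(0)].round(1))
m=(P[...,2]>90)&(P[...,2]<99)&(d["img"].min(-1)>140);m[:170]=0;m[235:]=0;m[:,:240]=0;m[:,330:]=0
print("rim",circ(P[m],40))
print(d["img"][224,270:290].mean(-1).round())
```

```text
top rim (array([ 564.2, -196.4]), np.float64(0.52), 18) [ 532.9 -183.3   94.8]
lid (array([466.3,  34.6]), np.float64(0.66), 92)
knob px 34 [468.1  34.6  45.4]
head [array([ 561.1, -214.5]), array([127.6,  89.2]), np.float64(14.7)]
scene rim (array([ 565.8, -200.4]), np.float64(1.12), 72) [ 558.1 -200.6   94.7]
lid (array([480.4,  16.1]), np.float64(25.98), 126)
knob px 29 [472.4  29.6  43.3]
head [array([-110.3,  805.9]), array([1155.4, 2326.7]), np.float64(8.7)]
line [-2.50000e-01  5.81000e-01  7.74000e-01  5.42981e+02 -1.54337e+02
  1.31017e+02] tilt 39.258835
651 [ 551.6 -126.1  165.6]
[-2.59000e-01  4.56000e-01  8.51000e-01  5.31920e+02 -1.40555e+02
  1.41642e+02]
66 3 [   1.2    3.2   -5.5    0.8  526.6 -128.   162.3]
74 234 [  -3.4    4.6   -8.9    2.5  526.5 -130.8  161.5]
82 67 [   1.1    5.2   -8.2    3.2  528.5 -133.8  151.7]
90 63 [   1.3    6.1   -7.2    3.6  531.2 -137.8  145.1]
98 55 [   5.     6.5   -7.5    3.7  532.6 -141.9  138.4]
106 58 [  -0.     7.4   -7.4    4.7  535.1 -146.1  132.1]
114 55 [   1.8    8.3   -6.8    4.8  537.  -149.9  125.2]
122 50 [   3.8    9.1   -5.7    5.1  539.6 -153.7  118.4]
130 46 [   3.9   10.2   -6.     5.3  541.6 -157.5  111.7]
138 20 [   1.3   10.4   -5.5    6.4  544.  -161.5  107.6]
rim (array([ 562.9, -199.4]), np.float64(0.94), 430)
[199. 216. 217. 215. 213. 212. 212. 210. 209. 206. 202. 199. 200. 200.
 199. 186. 113.  93.  99.  99.]
```

```bash
python3 -m inch '[-1,0.1,0,2,-0.03,0.035,0,-1,0.2,-0.1,5,-0.06,0.07,0,-1,0.25,-0.1,8,-0.06,0.07,0,-1,0.29,-0.13,10,-0.06,0.07,0,-1,0.29,-0.13,11,-0.06,0.07,0,-1,0.29,-0.13,11,-0.06,0.07,0,-1,0.29,-0.13,11,-0.06,0.07,0]'
python3 - <<'E'
from h import *
d=grab("wrist");cv2.imwrite("pics/w2.png",d["img"]);P=pts(d)
s=manip.get_state();L=R.from_rotvec(s["tcp_rot"]).inv().apply(P.reshape(-1,3)-s["tool_pos"])
k=(abs(L[:,0])<12)&(abs(L[:,1])<18)&(abs(L[:,2]+10)<60)&(d["z_map"].ravel()>0);L=L[k];print(k.sum())
for a in range(-60,50,8):
    j=(L[:,2]>a)&(L[:,2]<=a+8)
    if j.sum():print(a,j.sum(),np.percentile(L[j,0],[5,95]).round(1),np.percentile(L[j,1],[5,95]).round(1))
E
```

```text
t: 2.5
tool_pos: [537.0, -143.4, 133.5]
tcp_rot: [1.39, 2.163, -0.384]
force: [0.2, 0.3, 0.2]
opening: 91.6
gripper_force: 0.0
2322
-36 748 [-7.5  0.3] [-8.4  2.2]
-28 57 [-1.2  0.2] [-8.7  2. ]
-4 157 [-0.5  0.7] [-9.   1.6]
4 178 [-0.2  0.9] [-9.2  1.6]
12 165 [-0.1  1.2] [-9.2  1.6]
20 136 [0.3 1.5] [-9.4  1.3]
28 121 [0.5 1.8] [-9.6  0.9]
36 114 [1.  2.2] [-9.6  0.9]
44 646 [1.5 8.6] [-16.   14.7]
```

View pics/w2.png

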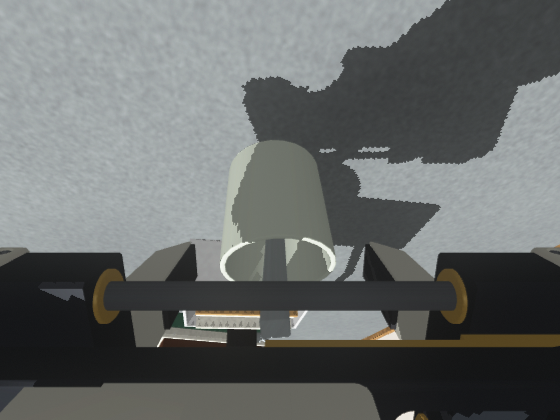

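The tweezers lie parallel to the tool, about 4 mm off in x and y, and their top is 31 mm behind the TCP. I'll correct the offset and grip.

```bash
python3 -m inch '[-1,-0.4,-0.38,0,0,0,0,0.3,-0.4,-0.38,0,0,0,0,1,-0.4,-0.38,0,0,0,0,1,-0.4,-0.38,0,0,0,0,1,-0.4,-0.38,0,0,0,0,1,-0.4,-0.38,0,0,0,0,1,-0.4,-0.38,0,0,0,0,1,-0.4,-0.38,0,0,0,0]' 25
```

```text
t: 3.35
tool_pos: [534.8, -149.0, 135.7]
tcp_rot: [1.391, 2.162, -0.384]
force: [0.1, 0.5, -0.2]
opening: 40.3
gripper_force: 0.0
```

```bash
python3 -m inch '[1,0,0,0,0,0,0,1,0,0,0,0,0,0,1,0,0,0,0,0,0,1,0,0,0,0,0,0,1,0,0,0,0,0,0,1,0,0,0,0,0,0]' 25
```

```text
t: 3.95
tool_pos: [534.8, -149.0, 135.7]
tcp_rot: [1.391, 2.162, -0.384]
force: [0.7, -0.7, -0.3]
opening: 11.5
gripper_force: 25.0
```

```bash
python3 -m inch '[1,0,0,-1,0,0,0,1,0,0,-3,0,0,0,1,0,0,-5.5,0,0,0,1,0,0,-8,0,0,0,1,0,0,-10.5,0,0,0,1,0,0,-13,0,0,0,1,0,0,-15,0,0,0,1,0,0,-16,0,0,0]'
python3 - <<'E'
from h import *
s=manip.get_state();Z=R.from_rotvec(s["tcp_rot"]).as_matrix()[:,2];print("tip est",s["tool_pos"]+158*Z,Z)
c=np.array([528,389.]);cy=np.array([-.906,.423]);cx=np.array([.423,.906])
# tool vertical-ish, leaning so the top leans to caddy -y by 12 deg ; tips near middle of cell
a=np.radians(12);t=np.r_[-cy*np.sin(a),np.cos(a)];tip=np.r_[c-45*cy,12]
for sg in(1,-1):
  z=-t;y=np.r_[cx,0]*sg;Rm=np.c_[np.cross(y,z),y,z]
  for h in(130,):print(sg,(tip+158*t+[0,0,h]).round(1),delta(tip+158*t+[0,0,h],Rm))
E
```

```text
t: 4.75
tool_pos: [489.5, -67.3, 267.3]
tcp_rot: [1.39, 2.163, -0.381]
force: [1.0, 0.3, -0.4]
opening: 12.0
gripper_force: 25.0
tip est [ 534.39818544 -146.72150212  138.33234826] [ 0.28387586 -0.50264003 -0.81655832]
1 [598.5 356.1 296.5] (array([ 26.56,  28.13, -20.57]), array([-0.094,  0.806, -0.706]))
-1 [598.5 356.1 296.5] (array([ 26.56,  28.13, -20.57]), array([1.001, 0.117, 2.24 ]))
```

```bash
python3 -m inch '[1,4,4,-3,0,0.1,-0.1,1,8,8.5,-6,-0.02,0.22,-0.2,1,11.5,12,-9,-0.04,0.35,-0.3,1,15,16,-11.5,-0.06,0.47,-0.4,1,18,19.5,-14,-0.07,0.58,-0.5,1,21.5,23,-16.5,-0.08,0.68,-0.6,1,24.5,26,-19,-0.09,0.76,-0.67,1,26.5,28.1,-20.6,-0.094,0.806,-0.706]'
cat > c.py <<'E'
from h import *
c=np.array([528,389.]);cy=np.array([-.906,.423]);cx=np.array([.423,.906])
a=np.radians(12);t=np.r_[-cy*np.sin(a),np.cos(a)];tip=np.r_[c-45*cy,12]
z=-t;y=np.r_[cx,0];Rm=np.c_[np.cross(y,z),y,z]
for h in(130,0):print((tip+158*t+[0,0,h]).round(1),delta(tip+158*t+[0,0,h],Rm))
E
python3 c.py
python3 - <<'E'
from h import *
d=grab("wrist");cv2.imwrite("pics/w3.png",d["img"])
s=manip.get_state();print(s["opening"])
E
```

```text
t: 5.55
tool_pos: [591.4, 317.0, 291.9]
tcp_rot: [-0.637, -2.862, -0.065]
force: [1.4, 0.2, -0.4]
opening: 11.6
gripper_force: 25.0
[598.5 356.1 296.5] (array([ 1.09,  3.84, -0.25]), array([-0.002, -0.004, -0.001]))
[598.5 356.1 166.5] (array([-1.66,  3.87, 12.46]), array([-0.002, -0.004, -0.001]))
11.699049579209621
```

View pics/w3.png

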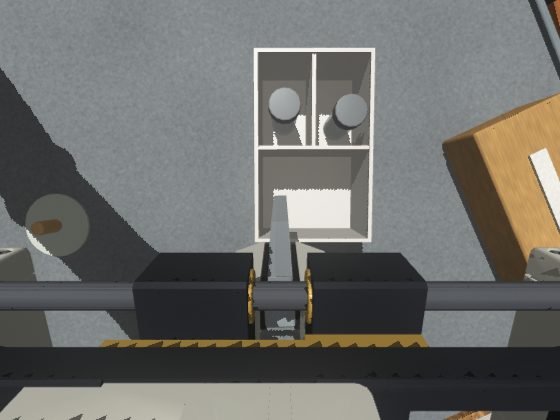

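The picture shows the tweezers held in line, with the tips at about (281,197) over the large cell. The vials are in the far cells at (284,103) and (350,110). I'll shift across, then go down.

```bash
python3 -m inch '[1,1.1,3.84,-0.25,0,0,0,1,1.1,3.84,-0.25,0,0,0,1,0.3,3.85,3.5,0,0,0,1,-0.5,3.86,7,0,0,0,1,-1.1,3.87,10,0,0,0,1,-1.5,3.87,11.6,0,0,0,1,-1.66,3.87,12.4,0,0,0,1,-1.66,3.87,12.4,0,0,0]'; python3 c.py
```

```text
t: 6.4
tool_pos: [597.3, 356.1, 167.2]
tcp_rot: [-0.637, -2.865, -0.062]
force: [0.4, -0.5, -0.1]
opening: 11.7
gripper_force: 25.0
[598.5 356.1 296.5] (array([ 2.580e+00,  1.000e-02, -1.268e+01]), array([-0.003, -0.001, -0.001]))
[598.5 356.1 166.5] (array([-0.13,  0.05,  0.04]), array([-0.003, -0.001, -0.001]))
```

```bash
python3 -m inch '[1,-1.4,0,-0.3,0,0,0,1,-2.7,0,-0.6,0,0,0,1,-2.75,0,-0.3,0,0,0,1,-2.85,0,0,0,0,0,1,-2.85,0,0,0,0,0]'; python3 -m inch '[0.4,0,0,0,0,0,0,0.4,0,0,0,0,0,0,0.4,0,0,0,0,0,0,0.4,0,0,0,0,0,0,0.4,0,0,0,0,0,0,0.4,0,0,0,0,0,0]'
python3 - <<'E'
from h import *
d=grab("wrist");cv2.imwrite("pics/w4.png",d["img"])
E
```

```text
t: 6.9
tool_pos: [622.2, 344.5, 161.1]
tcp_rot: [-0.637, -2.865, -0.063]
force: [0.7, 0.4, -0.4]
opening: 11.6
gripper_force: 25.0
t: 7.5
tool_pos: [622.6, 344.5, 161.7]
tcp_rot: [-0.637, -2.866, -0.063]
force: [0.3, 0.2, -0.4]
opening: 27.4
gripper_force: 0.0
```

View pics/w4.png

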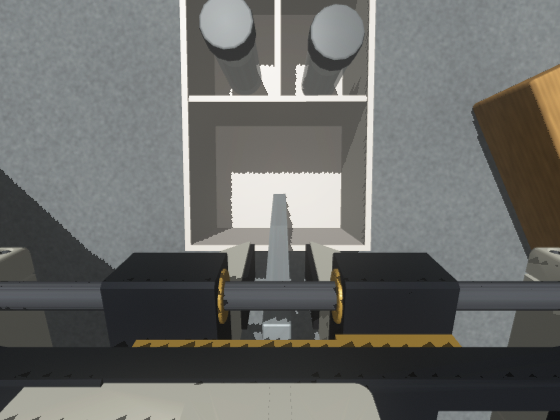

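The tweezers are let go, leaning on the -y wall with tips at about (280,197) inside the cell. I'll retreat along the tool axis and go to the lid.

```bash
python3 -m inch '[0.2,0,0,-2,0,0,0,0.2,0,0,-5,0,0,0,0.2,0,0,-9,0,0,0,-0.2,0,0,-12,0,0,0,-0.2,0,0,-12,0,0,0]'
cat > lid.py <<'E'
from h import *
a=np.radians(42);T2=np.array([-.249*np.sin(a),.969*np.sin(a),np.cos(a)]);R2=Rt(T2)
if __name__=="__main__":print(delta(np.array([468,33,35])+120*T2,R2))
E
python3 lid.py
```

```text
t: 8.05
tool_pos: [647.9, 333.8, 284.2]
tcp_rot: [-0.639, -2.872, -0.07]
force: [0.2, -0.0, 1.2]
opening: 48.2
gripper_force: 0.0
(array([  5.23, -28.73,  17.33]), array([ 0.242, -0.875,  0.88 ]))
```

```bash
python3 -m inch '[-0.2,0.6,-3.2,1,0.027,-0.097,0.098,-0.2,1.2,-6.4,3,0.054,-0.194,0.196,-0.2,1.7,-9.6,5,0.08,-0.29,0.293,-0.2,2.3,-12.8,7,0.107,-0.39,0.391,-0.2,2.9,-16,9,0.134,-0.486,0.489,-0.2,3.5,-19.2,11,0.161,-0.583,0.587,-0.2,4.1,-22.4,13,0.188,-0.68,0.684,-0.2,4.7,-25.6,15,0.215,-0.778,0.782]'
python3 lid.py
```

```text
t: 8.85
tool_pos: [465.5, 134.1, 142.4]
tcp_rot: [1.479, 2.133, -0.541]
force: [-0.8, 0.8, -1.4]
opening: 55.2
gripper_force: 0.0
(array([-0.14, -2.34,  2.51]), array([ 0.022, -0.095,  0.1  ]))
```

```bash
python3 -m inch '[-0.2,-0.1,-1.2,1.2,0.011,-0.05,0.05,-0.2,-0.14,-2.34,2.5,0.022,-0.095,0.1,-0.2,-0.14,-2.34,2.5,0.022,-0.095,0.1,-0.2,-0.14,-2.34,2.5,0.022,-0.095,0.1]'
python3 lid.py
cat > seek.py <<'E'
from h import *
import sys
d=grab("wrist");P=pts(d);g=d["img"];hsv=cv2.cvtColor(g,cv2.COLOR_BGR2HSV)
s=manip.get_state();R0=R.from_rotvec(s["tcp_rot"]).inv()
cv2.imwrite(sys.argv[1],g)
k=(hsv[...,1]>90)&(hsv[...,0]<25)&(P[...,2]>15)&(P[...,2]<55)&(np.hypot(P[...,0]-467,P[...,1]-34)<60)
Q=P[k];top=Q[Q[:,2]>43];print("knob",len(Q),Q.mean(0).round(1),"top",len(top),top.mean(0).round(1),top.max(0).round(1),top.min(0).round(1))
m=(P[...,2]>7)&(P[...,2]<13)&(g.min(-1)>110)&(np.hypot(P[...,0]-467,P[...,1]-34)<60)
r=cv2.minAreaRect(P[m][:,:2].astype(np.float32));print("disc",m.sum(),np.round(r[0],1),np.round(r[1],1))
c=np.r_[top.mean(0)[:2],36];print("to knob",(R0.apply(c-s["tool_pos"])/10).round(2))
E
python3 seek.py pics/w5.png
```

```text
t: 9.25
tool_pos: [449.6, 111.7, 124.6]
tcp_rot: [1.528, 1.981, -0.59]
force: [-0.1, 0.7, 0.1]
opening: 55.2
gripper_force: 0.0
(array([-0.01, -0.18,  0.06]), array([-0.001, -0.002,  0.006]))
knob 563 [464.3  36.7  34.2] top 159 [466.6  33.   44.2] [474.1  40.7  45.4] [458.2  24.5  43. ]
disc 4014 [466.4  33.2] [86.8 84.8]
to knob [-0.06 -0.36 11.99]
```

View pics/w5.png

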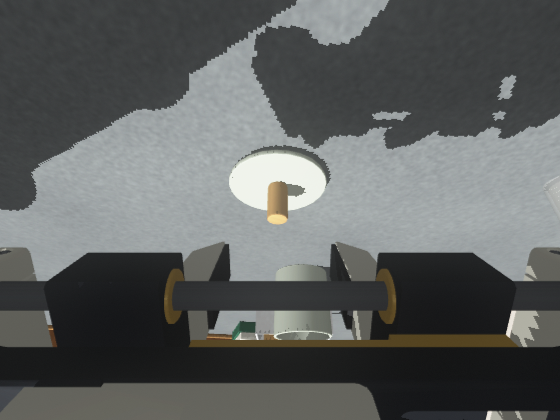

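The lid's disc is at (278,178) and the knob top at (277,219), centred between the fingers. Going in.

```bash
python3 -m inch '[-0.2,-0.03,-0.36,3,0,0,0,-0.2,-0.06,-0.36,6.5,0,0,0,-0.2,-0.06,-0.36,9.5,0,0,0,-0.2,-0.06,-0.36,11.2,0,0,0,-0.2,-0.06,-0.36,12,0,0,0,-0.2,-0.06,-0.36,12,0,0,0,0.3,-0.06,-0.36,12,0,0,0,1,-0.06,-0.36,12,0,0,0]' 20; python3 -m inch '[1,0,0,0,0,0,0,1,0,0,0,0,0,0,1,0,0,0,0,0,0,1,0,0,0,0,0,0,1,0,0,0,0,0,0]'
```

```text
t: 10.1
tool_pos: [466.5, 33.6, 36.2]
tcp_rot: [1.529, 1.98, -0.587]
force: [0.9, 0.5, 0.4]
opening: 43.2
gripper_force: 0.0
t: 10.6
tool_pos: [466.0, 32.7, 35.8]
tcp_rot: [1.529, 1.979, -0.589]
force: [-1.0, 2.3, 5.0]
opening: 17.5
gripper_force: 20.0
```

```bash
cat > pl.py <<'E'
from lid import *
print(delta([466,33,100],R2));print(delta([531,-73,165],R2))
E
python3 pl.py
```

```text
(array([-4.27, -0.02, -4.8 ]), array([-0.001, -0.002,  0.004]))
(array([-17.47,   3.59,  -1.7 ]), array([-0.001, -0.002,  0.004]))
```

```bash
python3 -m inch '[1,-0.7,0,-0.8,0,0,0,1,-2.2,0,-2.5,0,0,0,1,-4.3,0,-4.8,0,0,0,1,-7.5,0.9,-4,0,0,0,1,-11,1.8,-3.2,0,0,0,1,-14.5,2.7,-2.4,0,0,0,1,-17,3.4,-1.8,0,0,0,1,-17.5,3.6,-1.7,0,0,0]'
cat > rim.py <<'E'
from h import *
from lid import *
from scipy.optimize import least_squares
import sys
s=manip.get_state();d=grab("wrist");P=pts(d);g=d["img"];cv2.imwrite(sys.argv[1],g)
np.savez("w6.npz",**{k:d[k] for k in("img","z_map","c2w","f","cx","cy")})
m=(P[...,2]>91)&(P[...,2]<98)&(np.hypot(P[...,0]-563,P[...,1]+199)<55)
Q=P[m]
f=lambda c:np.hypot(Q[:,0]-c[0],Q[:,1]-c[1])-40
r=least_squares(f,[563,-199],loss="soft_l1",f_scale=1);print("rim",len(Q),r.x.round(1),np.abs(f(r.x)).mean().round(2),Q[:,2].mean(),Q.min(0).round(),Q.max(0).round())
L=R.from_rotvec(s["tcp_rot"]).inv().apply(P.reshape(-1,3)-s["tool_pos"]).reshape(P.shape)
m=(P[...,2]<s["tool_pos"][2]-20)&(P[...,2]>s["tool_pos"][2]-36)&(np.hypot(P[...,0]-s["tool_pos"][0],P[...,1]-s["tool_pos"][1])<52)&(g.min(-1)>90)
D=P[m];rr=cv2.minAreaRect(D[:,:2].astype(np.float32));print("disc",len(D),np.round(rr[0],1),np.round(rr[1],1),"z",D[:,2].mean().round(1))
A=np.c_[D[:,:2],np.ones(len(D))];co=np.linalg.lstsq(A,D[:,2],rcond=None)[0];print("slope",co[:2].round(3),"tcp",s["tool_pos"].round(1))
c=np.r_[r.x,138];u=np.array([-.249,.969,0])
for t,n in((c+u*20,"near"),(c,"over"),(c-[0,0,12],"seat")):print(n,delta(t,R2))
E
python3 rim.py pics/w6.png
```

```text
t: 11.4
tool_pos: [531.1, -76.9, 167.3]
tcp_rot: [1.535, 1.974, -0.589]
force: [-0.8, -0.1, -1.3]
opening: 17.5
gripper_force: 20.0rim.py:10: RuntimeWarning: Mean of empty slice.
  r=least_squares(f,[563,-199],loss="soft_l1",f_scale=1);print("rim",len(Q),r.x.round(1),np.abs(f(r.x)).mean().round(2),Q[:,2].mean(),Q.min(0).round(),Q.max(0).round())
  ret = ret.dtype.type(ret / rcount)
Traceback (most recent call last):
  File "rim.py", line 10, in <module>
    r=least_squares(f,[563,-199],loss="soft_l1",f_scale=1);print("rim",len(Q),r.x.round(1),np.abs(f(r.x)).mean().round(2),Q[:,2].mean(),Q.min(0).round(),Q.max(0).round())
                                                                                                                                        ~~~~~^^^
ValueError: zero-size array to reduction operation minimum which has no identity
```

View pics/w6.png

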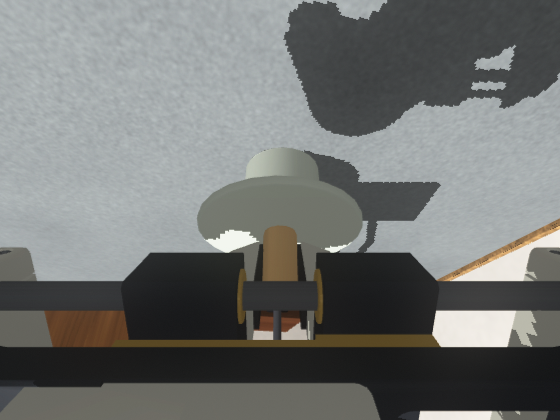

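The held lid, centred at about (280,215), hides the rim. Only the cup's lower wall shows, at (282,163), so I'll fit the cup from the wall in this view and from the scene camera.

```bash
cat > rim.py <<'E'
from lid import *
from scipy.optimize import least_squares
def fit(Q,rad):
    f=lambda c:np.hypot(Q[:,0]-c[0],Q[:,1]-c[1])-rad
    r=least_squares(f,[563,-199],loss="soft_l1",f_scale=1);print(len(Q),r.x.round(1),np.abs(f(r.x)).mean().round(2));return r.x
def near(P,a,b):return (P[...,2]>a)&(P[...,2]<b)&(np.hypot(P[...,0]-563,P[...,1]+199)<50)
d=dict(np.load("w6.npz"));P=pts(d);Q=P[near(P,12,60)];fit(Q,40+2*Q[:,2]/95)
d=dict(np.load("w1.npz"));P=pts(d);Q=P[near(P,12,60)];fit(Q,40+2*Q[:,2]/95)
for n in("scene","top"):
    d=grab(n);P=pts(d);print(n);d0=dict(np.load(n+"0.npz"));P0=pts(d0)
    for D,X in((d0,P0),(d,P)):
        m=near(X,90,99)&(D["img"].min(-1)>150);m&=np.hypot(X[...,0]-563,X[...,1]+199)<46; fit(X[m],40)
d=dict(np.load("w6.npz"));P=pts(d);g=d["img"];s=manip.get_state();p=s["tool_pos"]
m=(P[...,2]<p[2]-15)&(P[...,2]>p[2]-36)&(np.hypot(P[...,0]-p[0],P[...,1]-p[1])<52)&(np.ptp(g,axis=-1)<35)
D=P[m];A=np.c_[D[:,:2],np.ones(len(D))];co=np.linalg.lstsq(A,D[:,2],rcond=None)[0]
rr=cv2.minAreaRect(D[:,:2].astype(np.float32));print("disc",len(D),np.round(rr[0],1),np.round(rr[1],1),"z",D[:,2].mean().round(1),"slope",co[:2].round(3),"tcp",p.round(1))
E
python3 rim.py
```

```text
1165 [ 563.5 -200.3] 0.36
2542 [ 563.5 -200.1] 1.03
scene
72 [ 565.8 -200.4] 1.11
86 [ 566.6 -200.7] 1.24
top
18 [ 564.2 -196.4] 0.52
63 [ 564.1 -197. ] 0.75
disc 9473 [528.4 -70.3] [87.  72.3] z 140.7 slope [ 0.007 -0.023] tcp [530.4 -73.3 164.9]
```

```bash
cat > go.py <<'E'
from lid import *
c=np.array([563.2,-200.5,138]);u=np.array([-.249,.969,0]);s=manip.get_state();print(s["tool_pos"].round(1),s["force"].round(1))
for t,n in((c+u*30,"near"),(c,"over"),(c-[0,0,11],"seat")):print(n,*delta(t,R2))
E
python3 go.py
```

```text
[530.4 -73.3 164.9] [ 0.   1.1 -1.7]
near [-5.75  0.01  8.77] [-0.002 -0.003  0.003]
over [-7.98  0.   10.77] [-0.002 -0.003  0.003]
seat [-7.250e+00  1.000e-02  1.159e+01] [-0.002 -0.003  0.003]
```

```bash
python3 -m inch '[1,-2,0,3,0,0,0,1,-4,0,6,0,0,0,1,-5.75,0,8.77,0,0,0,1,-6.7,0,9.6,0,0,0,1,-7.5,0,10.3,0,0,0,1,-8,0,10.77,0,0,0,1,-8,0,10.77,0,0,0,1,-8,0,10.77,0,0,0]'; python3 go.py
python3 - <<'E'
from h import *
ims=[grab(n)["img"] for n in("scene","top")]
cv2.imwrite("pics/s7.png",np.hstack([cv2.resize(ims[0][190:310,140:260],(400,400)),cv2.resize(ims[1][170:270,330:430],(400,400))]))
E
```

```text
t: 12.35
tool_pos: [564.1, -199.6, 138.2]
tcp_rot: [1.529, 1.981, -0.588]
force: [0.5, 0.1, -1.2]
opening: 17.4
gripper_force: 20.0
[ 564.1 -199.6  138.2] [ 0.5  0.1 -1.2]
near [ 2.21 -0.1  -1.94] [ 0.    -0.002  0.005]
over [-0.03 -0.11  0.06] [ 0.    -0.002  0.005]
seat [ 0.71 -0.11  0.88] [ 0.    -0.002  0.005]
```

View pics/s7.png

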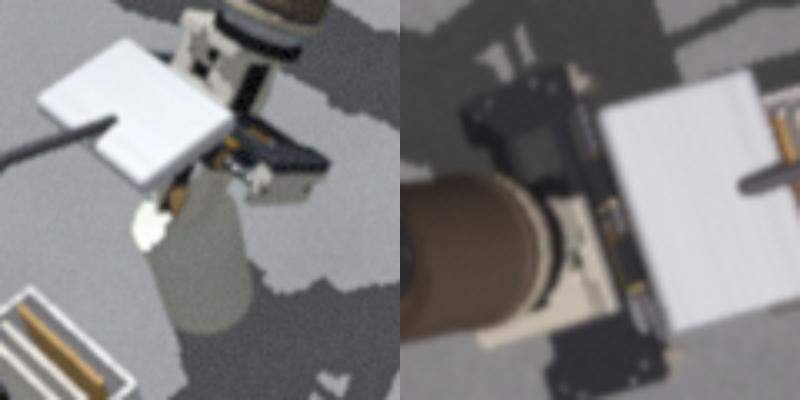

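The left half shows the lid over the cup at about (150,225), with the tool clear below and beside the lamp head. The right half shows the gripper body just outside the head's edge. Lowering slowly.

```bash
python3 -m inch '[1,0.1,-0.08,0.15,0,0,0,1,0.23,-0.08,0.3,0,0,0,1,0.36,-0.08,0.45,0,0,0,1,0.5,-0.08,0.6,0,0,0,1,0.6,-0.08,0.72,0,0,0,1,0.68,-0.08,0.82,0,0,0,1,0.71,-0.08,0.86,0,0,0,1,0.71,-0.08,0.86,0,0,0]'; python3 go.py
```

```text
t: 13.25
tool_pos: [563.3, -201.3, 127.1]
tcp_rot: [1.529, 1.98, -0.589]
force: [0.5, 0.4, -0.0]
opening: 17.7
gripper_force: 20.0
[ 563.3 -201.3  127.1] [ 0.5  0.4 -0. ]
near [ 1.56  0.01 -2.87] [-0.001 -0.002  0.004]
over [-0.67  0.01 -0.86] [-0.001 -0.002  0.004]
seat [ 0.06  0.01 -0.04] [-0.001 -0.002  0.004]
```

```bash
python3 -m inch '[1,0.07,0,0.08,0,0,0,1,0.1,0,0.11,0,0,0,1,0.13,0,0.15,0,0,0,1,0.13,0,0.15,0,0,0]' 10; python3 go.py
```

```text
t: 13.65
tool_pos: [563.6, -201.8, 126.0]
tcp_rot: [1.53, 1.978, -0.589]
force: [-1.1, 3.4, 8.8]
opening: 17.3
gripper_force: 10.0
[ 563.6 -201.8  126. ] [-1.1  3.4  8.8]
near [ 1.53 -0.   -2.99] [-0.    -0.001  0.003]
over [-0.7  -0.01 -0.98] [-0.    -0.001  0.003]
seat [ 0.04 -0.01 -0.17] [-0.    -0.001  0.003]
```

Contact came at the expected seat height (126 mm). Releasing.

```bash
python3 -m inch '[0.4,0,0,0,0,0,0,0.4,0,0,0,0,0,0,0.3,0,0,0,0,0,0,0.2,0,0,0,0,0,0,0.2,0,0,0,0,0,0]'; python3 -m inch '[0.2,0,0,-1.5,0,0,0,0.2,0,0,-4,0,0,0,0.2,0,0,-7.5,0,0,0,0.2,0,0,-11,0,0,0,0.2,0,0,-14,0,0,0,0.2,0,0,-14,0,0,0]'
python3 - <<'E'
from h import *
d=grab("wrist");P=pts(d);g=d["img"]
m=(P[...,2]>94)&(P[...,2]<106)&(np.hypot(P[...,0]-563,P[...,1]+200)<55)&(np.ptp(g,axis=-1)<35)
D=P[m];r=cv2.minAreaRect(D[:,:2].astype(np.float32));A=np.c_[D[:,:2],np.ones(len(D))];print("disc",len(D),np.round(r[0],1),np.round(r[1],1),np.median(D[:,2]),np.linalg.lstsq(A,D[:,2],rcond=None)[0][:2].round(3))
k=(P[...,2]>12)&(P[...,2]<60)&(np.hypot(P[...,0]-563,P[...,1]+200)<50);print("wall",k.sum(),P[k].mean(0).round(1))
d2=grab("scene");P=pts(d2);m=(P[...,2]>120)&(P[...,0]>540)&(P[...,1]>280)&(P[...,1]<420)&(P[...,0]<700);Q=P[m];print("tweezers",len(Q),Q[Q[:,2].argmax()].round(1))
cv2.imwrite("pics/s8.png",np.hstack([g[:,80:480],cv2.resize(d2["img"][140:310,180:390],(400,420))]))
E
```

```text
t: 14.15
tool_pos: [563.0, -201.6, 125.2]
tcp_rot: [1.53, 1.979, -0.59]
force: [0.2, 0.1, 0.4]
opening: 36.3
gripper_force: 0.0
t: 14.75
tool_pos: [541.6, -108.0, 231.0]
tcp_rot: [1.527, 1.981, -0.583]
force: [0.9, -0.2, -0.7]
opening: 36.7
gripper_force: 0.0
disc 3706 [ 562.3 -200.8] [86.9 86.3] 99.433580427932 [ 0.003 -0.013]
wall 2316 [ 555.  -167.1   37.1]
tweezers 70 [636.5 334.8 192.6]
```

View pics/s8.png

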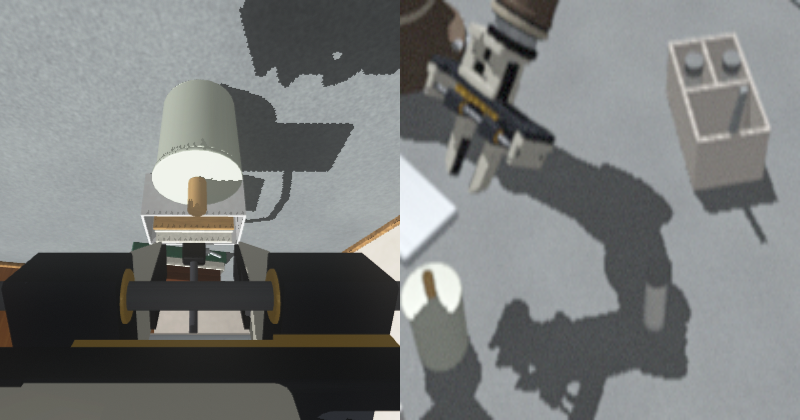

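The lid sits level on the cup: disc top at 99.4 mm, centred at (562,-201) against the cup's (563.5,-200). The tweezers stand in the large cell at (740,105), top at 193 mm, and the robot is clear of everything.

```bash
python3 -m inch '[0.2,0,0,0,0,0,0,0.2,0,0,0,0,0,0,0.2,0,0,0,0,0,0]'; python3 -c "
from station import manip
print(manip.sign_off())"
```

```text
t: 15.15
tool_pos: [539.5, -111.8, 229.0]
tcp_rot: [1.531, 1.978, -0.592]
force: [-0.2, 1.1, -0.5]
opening: 36.5
gripper_force: 0.0
the job is handed in; nothing more can be done
None
```

The job is handed in at 15.2 s (the hand-in gave no verdict): the tweezers stand tips down in the large cell, and the lid sits level on the cup, which is still in place.

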